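# Open the capsules: seat the plate set and peel off the cap plate

## Robot

A 6-joint arm with a two-finger parallel gripper is mounted at the origin on the work surface. World frame = base frame: x ahead of the robot, y to its left, z up, the work surface at z = 0. Lengths are in m, angles in rad, forces in N, time in s.
With the tool pointing down it reaches from about 0.375 to 0.975 m from the base axis. Payload 3.8 kg.
Tool frame: the origin (TCP) lies on the front face of the gripper's body, between the roots of the fingers; the fingertips stand manip.tip_extent ahead of it and the grasp point (between the pads) lies 45 mm ahead of it (manip.tip_extent is the distance from the TCP to the fingertips, in m); z points along the fingers, y is the line along which they close (so a half turn about z gives the same grasp; the last joint's range is limited). The gripper opens to 88 mm and grips with 3 to 60 N. Pads are 18 mm wide; open, the fingers measure 123 mm over their backs; the gripper's body (75 mm by 187 mm) begins 45 mm behind the grasp point.
Start: joints at [-1.16, 0.264, 1.604, -0, 1.274, -0.037], TCP at [0.292, -0.608, 0.303] pointing down, gripper open.
Joint ranges: [-2.63, 2.63], [-0.94, 2.18], [0.31, 2.57], [-1.31, 4.45], [0, 2.66], [-2.55, 2.55]. Speed limits (rad/s): [2.57, 2.57, 3.14, 3.14, 3.14, 3.14].

## Interface

Orientations are given as a unit quaternion [w, x, y, z].
In Python, from station import monitor, capture, calibration, order, manip gives the robot as it stands.
- The arm moves only by the tool move_arm, never from a script. Its argument "series" is one flat list of numbers, 7 for each row, row after row: the shift along the tool's x, y, z in cm, then the turn, a rotation vector about the tool's x, y, z in rad, then the opening, from 0 (shut) to 1 (fully open). In form: [tx, ty, tz, ax, ay, az, fingers, tx, ty, tz, ax, ay, az, fingers, ...]. A call has 1 to 8 rows; each row shifts and turns the commanded pose from where the row before left it, along the tool's axes as they then stand; what a row does not reach is not made up. A row lasts 1/10 s, in which the tool goes at most 50 mm and 8.59 degrees, less where a joint would pass 70% of its speed; a pose out of reach is approached as far as the arm can. A call is refused whole if a number of a shift passes 5 or a number of a turn 0.15, either way. A call with a gripper value outside its range is refused whole. The fingers move at their own pace and stop on an object; "newtons" is the grip in N (left out, the last holds). Time passes only in rows, so rows that do not move let the fingers close. It gives the time, the measured TCP pose, the force, the opening and the grip force at its end, in the units of the state.
- monitor.get_state(): the state, without advancing time (a new reading comes with each control period).
- capture(name): name is "scene" or "top" or "wrist"; returns the picture (400x640x3 uint8, blue, green, red); there is no depth.
- calibration(name): a dict with "fx", "fy", "cx", "cy" (pixels), "k1" (the pictures are not rectified: a ray, as slopes to the right and down, at radius r is drawn at 1 + k1 r^2 times it, then the intrinsics apply), "origin" and "rotation" of the camera in the world; the wrist camera has in their place "hand_eye" (4x4, takes a point from camera to tool coordinates, whose origin is the TCP and whose axes are the flange's). Camera axes: x right, y down, z forward; pixel columns grow to the right and rows downward; lengths in m; the calibration is good to about 2 mm. A picture is of the moment at which its call begins: read the wrist's pose just before it. calibration takes no time and is no camera call.
- order.hand_in(): hands the job in; it is judged then, once.
The state is a dict: "t": time; "joint_pos": joint angles; "joint_velocities": joint speeds; "effort": joint torques, N m; "eef_pos": TCP position; "ee_rot": TCP orientation; "wrist_force": force on the tool from outside, world axes, zero at the start; "wrist_torque": the same for the moment, N m; "gripper_width": finger opening in m; "gripper_force": force on a finger pad.
Only numpy, scipy, OpenCV 4.12 (cv2) and the standard library are available. Lean on these libraries where they do the work, as an engineer would, in place of code of your own. Each camera call takes 0.05 s, during which the arm holds its last target. There are 200 camera calls.

## Task

Pick up the loaded capsule plate set (lower plate with the cap plate still nested in it) and lower it gently onto the two pegs of the filler base, fully home. Then let go of it, take the cap plate by its blue corner tab and peel it off: raise that corner first while the opposite end still lies in its recess, then lift it clear, leaving the lower plate home on its pegs. Finish while still holding the cap plate by the tab, roughly level, still and at least a hand's breadth (100 mm) up above the seated lower plate, for inspection, with nothing else on the bench disturbed.

Things in the scene. Friction and masses are not known exactly. Their poses are not given: they have to be found in the camera images.
- filler_base: Filler base, fixed to the bench: white deck 250 (x) x 110 (y) mm on black rubber feet, deck top 32 mm above the bench, with two aluminium seat blocks (34 x 50 mm, 10 mm high) and a steel peg upright on each. Origin on the bench under its centre.
- seat (a point): Point midway between the base's two pegs on the plane of the seat blocks' tops, 42 mm above the bench, on which the seated plate's underside rests. x runs along the line of the pegs, z up. The pegs stand at 79 mm either side along x; each is 10 mm thick, 22 mm high, bullet-nosed over its top 8 mm (4 mm wide at the tip).
- lower_mid (a point): Lower plate of the set: aluminium slab 184 (x) x 60 (y) x 26 (z) mm, about 0.65 kg, flat on the bench at the start, cap plate nested on it. Point: its centre, 13 mm above its underside. 13 mm through holes at 79 mm either side along x take the pegs, either way round. Grip its long flat sides (60 mm apart) from above at the middle.
- lower_plate: The same lower plate; origin at the centre of its underside. A recess on its top holds the narrower cap plate: end lips 7 mm high, 64 to 70 mm from the centre; side lips 4 mm high. Two spring plungers in each end lip press on the cap plate's ends and hold it with about 1 N each over the first 8 mm of lift.
- cap_mid (a point): Cap plate: white plate 124 (x) x 44 (y) x 8 (z) mm, about 85 g, with rows of orange-red capsule caps standing 3.4 mm proud of its top. The point is its centre; nested, it is 17 mm above the lower plate's centre point, with the same x, y and z axes.
- cap_plate: The same cap plate; origin at the centre of its underside.
- tab (a point): Blue upright lifting tab on one corner of the cap plate: 22 mm long (along the plate's x), 8 mm thick (y), 24 mm high, foot on the plate's top. The point is the tab's centre, at x +49, y +14, z +16 mm from the cap plate's centre point; axes as the cap plate. Grip it across y from above.
- far_corner (a point): The cap plate's corner diagonally opposite the tab, on its underside, at x -60, y -20, z -4 mm from the cap plate's centre point.
- powder_jar: Bystander, leave alone: white round jar with yellow lid, 100 mm wide, 170 mm high. Origin at the centre of its underside.
- amber_jar: Bystander, leave alone: amber glass jar with black lid, 56 mm wide, 75 mm high. Origin at the centre of its underside.
- wash_bottle: Bystander, leave alone: white wash bottle with red cap and bent spout, 70 mm wide, 205 mm high. Origin at the centre of its underside.
- orienter: Bystander, leave alone: capsule orienter: black gridded tray in a white frame, 212 x 170 x 58 mm. Origin at the centre of its underside.
- tamper: Bystander, leave alone: tamping tool: white plate on short steel pins with a black ball knob, 50 x 110 x 64 mm. Origin at the centre of its underside.
- spatula: Bystander, leave alone: steel powder spatula, 180 mm long, lying flat. Origin at the centre of its underside.

How it is judged:
On the way, in this order (a step that is already met when the one before it is completed fails the run):
1. the plate set sits fully home on the pegs of the base, cap plate still nested, and has been let go (horizontal distance between lower_mid and seat below 0.004 m and z of lower_mid in the frame of seat below 0.0155 m and angle between lower_mid's own z axis and vertical below 0.03 rad and angle between the x axis of lower_mid and the x axis of seat, either way round below 0.06 rad and z of cap_mid in the frame of lower_mid below 0.0195 m and contact force between the fingers and lower_plate below 0.2 N), for 0.2 s.
2. the tab end of the cap plate is raised by more than 10 mm while its opposite end still lies in the recess (raised by less than 5 mm), the lower plate staying home (horizontal distance between lower_mid and seat below 0.004 m and z of lower_mid in the frame of seat below 0.0155 m and angle between lower_mid's own z axis and vertical below 0.03 rad and angle between the x axis of lower_mid and the x axis of seat, either way round below 0.06 rad and z of tab in the frame of lower_mid above 0.043 m and z of far_corner in the frame of lower_mid below 0.018 m and distance between the grasp point and tab below 0.04 m), for 0.1 s.
At the end, for the whole second after the job is handed in: Cap plate in the fingers by its tab (over 2 N), still (under 0.03 m/s), level within 0.4 rad, its centre 100 mm or more above the lower plate's top and within 80 mm of the base's centre in plan; lower plate home (within 4 mm, 0.06 rad, underside within 2.5 mm of the seat, tilt under 0.03 rad) (horizontal distance between lower_mid and seat below 0.004 m and z of lower_mid in the frame of seat below 0.0155 m and angle between lower_mid's own z axis and vertical below 0.03 rad and angle between the x axis of lower_mid and the x axis of seat, either way round below 0.06 rad and z of cap_mid in the frame of seat above 0.126 m and horizontal distance between cap_mid and seat below 0.08 m and angle between cap_mid's own z axis and vertical below 0.4 rad and contact force between the fingers and cap_plate above 2 N and distance between the grasp point and tab below 0.04 m and linear speed of cap_plate below 0.03 m/s and angular speed of cap_plate below 0.3 rad/s); the arm keeps its last pose, push and grip.
It fails at once if the plate set is dropped or slammed onto the base (over 0.2 m/s in the last 20 mm) (horizontal distance between lower_mid and seat below 0.02 m and z of lower_mid in the frame of seat below 0.033 m and linear speed of lower_plate above 0.2 m/s).
It fails at once if the plate set is tipped by more than 0.4 rad (angle between lower_mid's own z axis and vertical above 0.4 rad).
It fails at once if a bystander is pushed by more than 25 mm (distance of any of powder_jar, amber_jar, wash_bottle, orienter, tamper, spatula from where it was at the start of the episode above 0.025 m).
It also fails if it takes over 67 s, if anything falls off the work surface, if the arm or the gripper's body presses on something with over 40 N, if the wrist force passes 120 N, or if a joint passes its speed limit or range.

## Working session

There is one attempt and no reset: what is moved stays moved. The work goes in short steps, Python scripts to look and compute and a tool call to move; the robot and the scene stay as the last step left them, time stands still between calls to the robot, and variables do not carry over. Pictures are saved under pics/ and viewed, at most 12 in all, crops included, and the job is handed in when it is done.

Besides the shell and the picture viewer there is one more tool, called after "Emit:" as name(argument=value, ...) on one line, values as JSON. move_arm: Moves the arm, as the interface text tells. Its arguments: {"type":"object","properties":{"series":{"type":"array","items":{"type":"number"}},"newtons":{"type":"number"}},"required":["series"]}

```bash
ls; mkdir -p pics; python3 - <<'E'
from station import monitor, capture, calibration, order, manip
import cv2,numpy as np
print(manip.tip_extent); s=monitor.get_state()
for k in s: print(k,s[k])
for n in("scene","top","wrist"):
    print(n,calibration(n))
    cv2.imwrite(f"pics/{n}0.png",capture(n))
E
```

```text
pics
0.064
t 0.0
joint_pos [-1.15990673e+00  2.64726187e-01  1.60537608e+00 -1.99539805e-05
  1.27368230e+00 -3.69160314e-02]
joint_velocities [ 6.16978374e-06  3.87477495e-04  3.41314060e-04  6.13689629e-05
 -5.11580372e-04  7.94921760e-04]
effort [ 3.11733334e-05 -5.02107024e+01 -3.56877387e+01  7.29832286e-02
  2.92310072e-02 -2.00449763e-04]
eef_pos [ 0.29202369 -0.60793039  0.30140489]
ee_rot [-1.07507765e-03  9.75037072e-01  2.22039425e-01 -2.13107266e-04]
wrist_force [-0.33125704 -0.14368009  0.6393022 ]
wrist_torque [-0.0192318   0.01307315  0.05645936]
gripper_force 0.0
gripper_width 0.08799360380907068
scene {'fx': 427.73122645039547, 'fy': 427.73122645039547, 'cx': 320.06862578457066, 'cy': 198.03013482144408, 'k1': 0.0345282422955109, 'origin': array([1.14390668, 0.62023525, 1.37301709]), 'rotation': array([-0.10178387,  0.34689901,  0.89736098, -0.25306994])}
top {'fx': 435.9968623629261, 'fy': 435.9968623629261, 'cx': 320.9655434364648, 'cy': 202.7055402205235, 'k1': -0.07381459362328083, 'origin': array([0.46680254, 0.02648604, 1.25413091]), 'rotation': array([ 0.02364936, -0.70586407,  0.70723888, -0.03177731])}
wrist {'fx': 306.1420442936675, 'fy': 306.1420442936675, 'cx': 317.67616211355664, 'cy': 198.34557255011669, 'k1': -0.013116701341105614, 'hand_eye': array([[ 2.52009857e-04, -9.50618747e-01, -3.10360976e-01,
         8.06887943e-02],
       [ 9.99998265e-01, -3.33214213e-04,  1.83260507e-03,
        -2.93132374e-05],
       [-1.84552542e-03, -3.10360899e-01,  9.50617013e-01,
        -8.27269913e-02],
       [ 0.00000000e+00,  0.00000000e+00,  0.00000000e+00,
         1.00000000e+00]])}
```

View pics/top0.png

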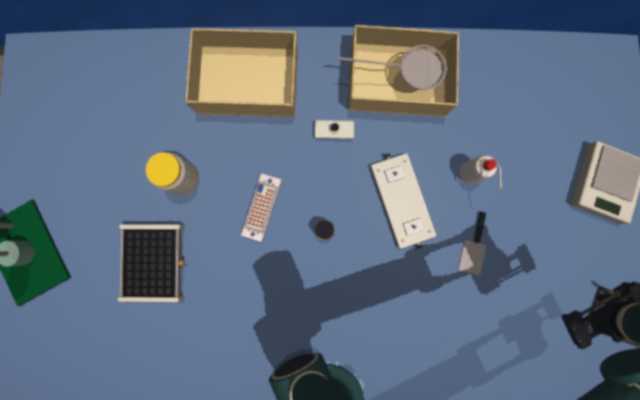

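View pics/scene0.png

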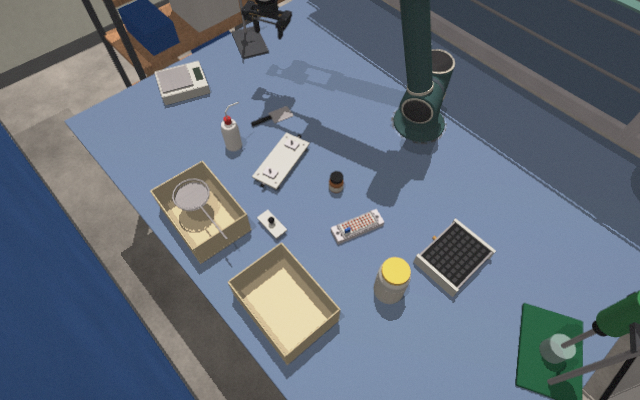

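The top view shows the plate set at about (261,207), with its tab near (262,187). The base is at (404,201), with pegs near (394,174) and (414,227). Next I'll enlarge both.

```bash
cat > h.py <<'E'
import numpy as np, cv2
from scipy.spatial.transform import Rotation as R
from station import monitor, capture, calibration, order, manip
def rot(q): return R.from_quat(np.roll(q,-1)).as_matrix()
def cam(name, st=None):
    c=calibration(name)
    if name=="wrist":
        st=st or monitor.get_state(); T=c["hand_eye"]; Q=rot(st["ee_rot"])
        return c, Q@T[:3,3]+st["eef_pos"], Q@T[:3,:3]
    return c, np.array(c["origin"]), rot(c["rotation"])
def KD(c): return np.array([[c["fx"],0,c["cx"]],[0,c["fy"],c["cy"]],[0,0,1.]]), np.array([c["k1"],0,0,0.])
def pix2z(cm,uv,z):
    c,o,M=cm; K,D=KD(c)
    n=cv2.undistortPoints(np.array(uv,float).reshape(-1,1,2),K,D).reshape(-1,2)
    d=np.c_[n,np.ones(len(n))]@M.T
    z=np.broadcast_to(z,len(n)); return o+d*((z-o[2])/d[:,2])[:,None]
def proj(cm,P):
    c,o,M=cm; K,D=KD(c)
    p=(np.atleast_2d(P)-o)@M
    return cv2.projectPoints(p.reshape(-1,1,3),np.zeros(3),np.zeros(3),K,D)[0].reshape(-1,2)
E
python3 - <<'E'
from h import *
im=cv2.imread("pics/top0.png")
a=cv2.resize(im[165:250,230:300],None,fx=5.5,fy=5.5,interpolation=cv2.INTER_CUBIC)
b=cv2.resize(im[165:250,365:440] if 0 else im[148:253,362:447],None,fx=4.45,fy=4.45,interpolation=cv2.INTER_CUBIC)
h=min(a.shape[0],b.shape[0]); cv2.imwrite("pics/c0.png",np.hstack([a[:h],b[:h]])); print(a.shape,b.shape,h)
c=cam("top")
print(pix2z(c,[[261,207],[394,174],[414,227]],[.026,.064,.064]))
E
```

```text
(468, 385, 3) (467, 378, 3) 467
[[ 0.55137583  0.18156741  0.026     ]
 [ 0.63959708 -0.18942582  0.064     ]
 [ 0.493074   -0.24235601  0.064     ]]
```

View pics/c0.png

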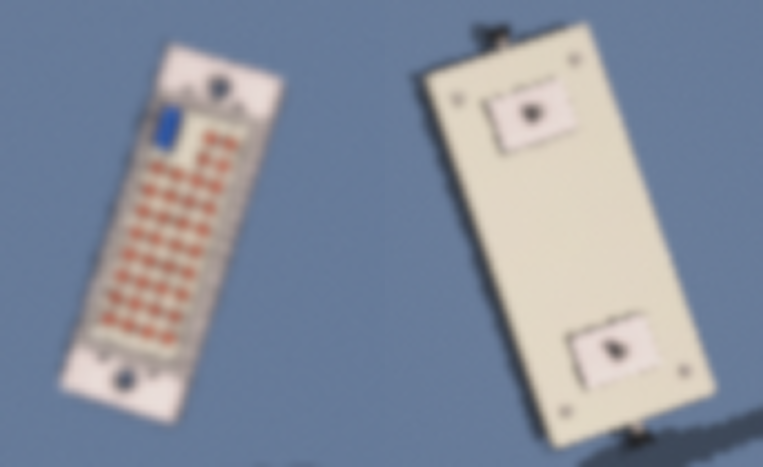

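The enlarged crop shows the plate's holes at crop (220,88) and (125,380), with the blue tab at the upper left. The pegs are at crop (532,113) and (616,350). I'll work out poses from these and plan the move to a wrist view over the base.

```bash
cat >> h.py <<'E'
def yawof(st): Q=rot(st["ee_rot"]); return np.arctan2(Q[1,0],Q[0,0])
def plan(target,yaw,n=None,pos=None,st=None):
    """rows (tool axes, cm / rad) taking the tool, pointing down, to target and yaw; also levels the tool"""
    st=st or monitor.get_state(); p=st["eef_pos"]; Q=rot(st["ee_rot"])
    G=np.array([[np.cos(yaw),np.sin(yaw),0],[np.sin(yaw),-np.cos(yaw),0],[0,0,-1]]).T
    rv=R.from_matrix(Q.T@G).as_rotvec(); d=np.array(target)-p
    n=n or int(max(np.ceil(np.linalg.norm(d)/.045),np.ceil(np.linalg.norm(rv)/.14),1))
    Qi=Q.copy(); print("rows",n,"d",d.round(4),"rv",rv.round(4))
    for i in range(n):
        print((Qi.T@d/n*100).round(2),(rv/n).round(4)); Qi=Qi@R.from_rotvec(rv/n).as_matrix()
E
python3 - <<'E'
from h import *
c=cam("top")
f=lambda a,b,s,x0,y0:((a+.5)/s-.5+x0,(b+.5)/s-.5+y0)
P=pix2z(c,[f(220,88,5.5,230,165),f(125,380,5.5,230,165)],.026)
B=pix2z(c,[f(147,113,4.45,362,148),f(231,350,4.45,362,148)],.060)
for n,X in(("plate",P),("base",B)):
    d=X[0]-X[1]; print(n,X.mean(0),"dist",np.linalg.norm(d),"yaw",np.arctan2(d[1],d[0]))
print(yawof(monitor.get_state()))
d=B[0]-B[1]
plan([*B.mean(0)[:2],.25],np.arctan2(d[1],d[0]))
print(pix2z(c,[(489,165),(323,230)],[.2,.075]))
E
```

```text
plate [0.55132518 0.181637   0.026     ] dist 0.1575662335362946 yaw -0.3069580991941373
base [ 0.56907721 -0.21698578  0.06      ] dist 0.15599055850360644 yaw 0.32605529328447536
0.44783386900356065
rows 11 d [ 0.277   0.391  -0.0517] rv [-1.700e-03  1.000e-04  1.218e-01]
[ 3.81 -2.11  0.47] [-0.0002  0.      0.0111]
[ 3.79 -2.16  0.47] [-0.0002  0.      0.0111]
[ 3.76 -2.2   0.47] [-0.0002  0.      0.0111]
[ 3.74 -2.24  0.47] [-0.0002  0.      0.0111]
[ 3.71 -2.28  0.47] [-0.0002  0.      0.0111]
[ 3.69 -2.32  0.47] [-0.0002  0.      0.0111]
[ 3.66 -2.36  0.47] [-0.0002  0.      0.0111]
[ 3.63 -2.4   0.47] [-0.0002  0.      0.0111]
[ 3.61 -2.44  0.47] [-0.0002  0.      0.0111]
[ 3.58 -2.48  0.47] [-0.0002  0.      0.0111]
[ 3.55 -2.52  0.47] [-0.0002  0.      0.0111]
[[ 0.64288013 -0.4031296   0.2       ]
 [ 0.48548697  0.00749257  0.075     ]]
```

Emit:
move_arm(series=[3.8,-2.1,0,0,0,0.011,1,3.8,-2.2,0,0,0,0.011,1,3.75,-2.2,0,0,0,0.011,1,3.75,-2.2,0,0,0,0.011,1,3.7,-2.3,0,0,0,0.011,1,3.7,-2.3,0,0,0,0.011,1,3.65,-2.35,0,0,0,0.011,1,3.65,-2.4,0,0,0,0.011,1])

```text
t: 0.95
eef_pos: [0.4944, -0.3225, 0.3024]
ee_rot: [-0.0, 0.984, 0.179, -0.0]
wrist_force: [0.9, -0.6, 0.5]
gripper_width: 0.0881
gripper_force: 0.0
```

Emit:
move_arm(series=[3.6,-2.45,1.5,0,0,0.011,1,3.6,-2.5,2,0,0,0.011,1,3.55,-2.5,1.5,0,0,0.011,1,0,0,0,0,0,0,1,0,0,0,0,0,0,1])

```text
t: 1.45
eef_pos: [0.5694, -0.2164, 0.2517]
ee_rot: [-0.0, 0.986, 0.164, -0.001]
wrist_force: [0.6, -0.4, 0.7]
gripper_width: 0.0882
gripper_force: 0.0
```

```bash
python3 - <<'E'
from h import *
s=monitor.get_state(); im=capture("wrist"); cv2.imwrite("pics/w1.png",im)
print(s["t"],s["eef_pos"],yawof(s),rot(s["ee_rot"])[:,2])
np.save("s1.npy",s,allow_pickle=True)
E
```

```text
1.45 [ 0.56935709 -0.21641075  0.25173077] 0.3295117100436521 [-2.10352486e-03  3.04207106e-04 -9.99997741e-01]
```

View pics/w1.png

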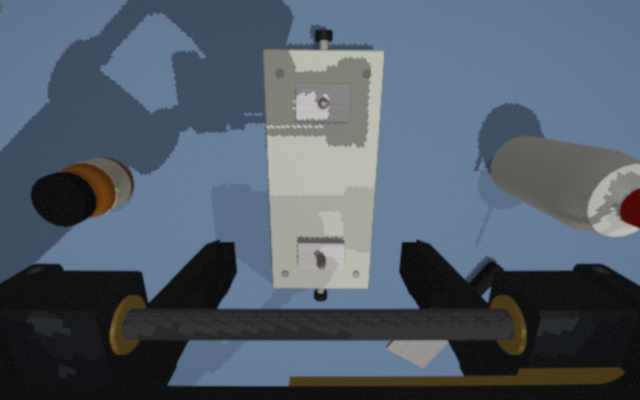

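The wrist view shows the base's far peg tip near (323,102) and the near one near (321,258). The deck corners are at (264,51), (384,51), (369,289) and (274,289). I'll enlarge the pegs.

```bash
python3 - <<'E'
from h import *
im=cv2.imread("pics/w1.png")
z=lambda x,y:cv2.resize(im[y:y+55,x:x+66],None,fx=6,fy=6,interpolation=cv2.INTER_CUBIC)
cv2.imwrite("pics/c1.png",np.hstack([z(290,75),z(290,230)]))
E
```

```text
(no output)
```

View pics/c1.png

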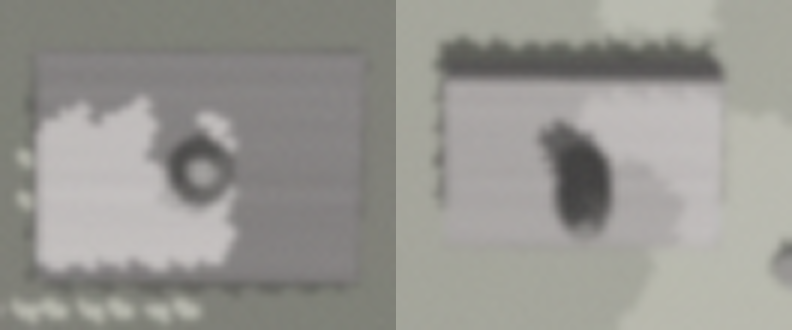

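```bash
python3 - <<'E'
from h import *
s=np.load("s1.npy",allow_pickle=True).item(); c=cam("wrist",s)
f=lambda a,b,x0,y0:((a+.5)/6-.5+x0,(b+.5)/6-.5+y0)
def rep(n,A,B): 
    d=A-B; print(n,((A+B)/2).round(4),"dist",np.linalg.norm(d).round(4),"yaw",np.arctan2(d[1],d[0]).round(4))
b1=pix2z(c,[f(36,52,290,75),f(361,52,290,75),f(357,282,290,75),f(36,278,290,75)],.042)
b2=pix2z(c,[f(50,80,290,230),f(322,80,290,230),f(322,243,290,230),f(48,243,290,230)],.042)
rep("blocks",b1.mean(0),b2.mean(0)); print("sizes",np.linalg.norm(np.diff(b1,axis=0),axis=1),np.linalg.norm(np.diff(b2,axis=0),axis=1))
t=pix2z(c,[f(204,173,290,75),f(189,228,290,230)],.0635); rep("tips",*t)
D=pix2z(c,[(264,50.5),(384,50.5),(369,289),(274,289)],.032); rep("deck",D[:2].mean(0),D[2:].mean(0))
P=np.array([.55132518,.181637]); plan([*P,.25],-.307)
E
```

```text
blocks [ 0.5687 -0.2209  0.042 ] dist 0.1579 yaw 0.321
sizes [0.04854036 0.0334788  0.04970985] [0.04786349 0.03276066 0.04976182]
tips [ 0.5685 -0.2215  0.0635] dist 0.1579 yaw 0.3198
deck [ 0.5679 -0.2226  0.032 ] dist 0.2501 yaw 0.3246
rows 9 d [-0.018   0.3991 -0.0026] rv [4.000e-04 7.000e-04 6.349e-01]
[ 1.24 -4.26  0.03] [0.     0.0001 0.0705]
[ 0.94 -4.34  0.03] [0.     0.0001 0.0705]
[ 0.63 -4.39  0.03] [0.     0.0001 0.0705]
[ 0.32 -4.43  0.03] [0.     0.0001 0.0705]
[ 0.   -4.44  0.03] [0.     0.0001 0.0705]
[-0.31 -4.43  0.03] [0.     0.0001 0.0705]
[-0.62 -4.4   0.03] [0.     0.0001 0.0705]
[-0.93 -4.34  0.03] [0.     0.0001 0.0705]
[-1.23 -4.26  0.03] [0.     0.0001 0.0705]
```

Emit:
move_arm(series=[1.25,-4.25,0,0,0,0.07,1,0.95,-4.35,0,0,0,0.07,1,0.65,-4.4,0,0,0,0.07,1,0.3,-4.4,0,0,0,0.07,1,0,-4.45,0,0,0,0.07,1,-0.3,-4.45,0,0,0,0.07,1,-0.6,-4.4,0,0,0,0.07,1,-0.9,-4.35,0,0,0,0.07,1])

```text
t: 2.3
eef_pos: [0.5545, 0.1374, 0.2541]
ee_rot: [-0.0, 0.993, -0.119, 0.001]
wrist_force: [1.2, 0.3, -0.6]
gripper_width: 0.088
gripper_force: 0.0
```

Emit:
move_arm(series=[-1.25,-4.25,0,0,0,0.075,1,0,0,0,0,0,0,1,0,0,0,0,0,0,1])

```text
t: 2.6
eef_pos: [0.5522, 0.1812, 0.2535]
ee_rot: [0.0, 0.988, -0.153, 0.001]
wrist_force: [0.5, -0.6, 0.7]
gripper_width: 0.0883
gripper_force: 0.0
```

```bash
python3 - <<'E'
from h import *
s=monitor.get_state(); im=capture("wrist"); cv2.imwrite("pics/w2.png",im)
print(s["t"],s["eef_pos"],yawof(s),rot(s["ee_rot"])[:,2])
np.save("s2.npy",s,allow_pickle=True)
c=cam("wrist",s); y=-.307; x=np.array([np.cos(y),np.sin(y)]); m=np.array([.5513,.1816])
print(proj(c,[[*(m+k*x),.026] for k in(.079,-.079,.092,-.092)]))
z=cv2.resize(im[60:310,255:385],None,fx=2.4,fy=2.4,interpolation=cv2.INTER_CUBIC)
h=lambda x0,y0:cv2.resize(im[y0:y0+50,x0:x0+70],None,fx=6,fy=6,interpolation=cv2.INTER_CUBIC)
uv=proj(c,[[*(m+k*x),.026] for k in(.079,-.079)]).astype(int)
b=np.vstack([h(u-35,v-25) for u,v in uv]); print(uv-[35,25])
cv2.imwrite("pics/c2.png",np.hstack([z[:600],b]))
E
```

```text
2.6 [0.55220972 0.18118487 0.25353672] -0.3069104058271557 [ 1.36741128e-03 -5.18396312e-04 -9.99998931e-01]
[[317.10162031 102.21708736]
 [317.13458035 249.15377831]
 [317.0986097   87.99928175]
 [317.13700737 259.41534072]]
[[282  77]
 [282 224]]
```

View pics/c2.png

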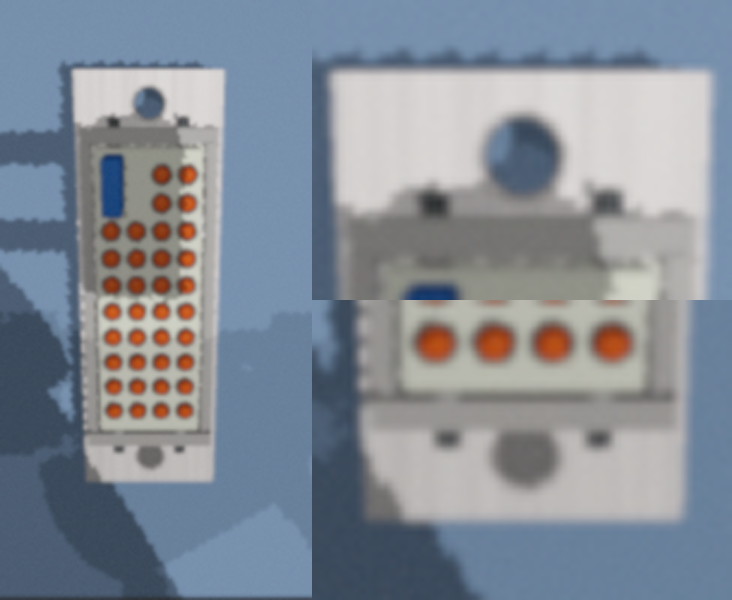

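The plate is almost square to the tool. The hole rims are at (210,155) and (213,157) in their crops, and the tab is at the far-left corner.

```bash
python3 - <<'E'
from h import *
s=np.load("s2.npy",allow_pickle=True).item(); c=cam("wrist",s)
f=lambda a,b,x0,y0:((a+.5)/6-.5+x0,(b+.5)/6-.5+y0)
def rep(n,A,B): 
    d=A-B; print(n,((A+B)/2).round(4),"dist",np.linalg.norm(d).round(4),"yaw",np.arctan2(d[1],d[0]).round(4))
rep("holes",*pix2z(c,[f(210,155,282,77),f(213,157,282,224)],.026))
E_=pix2z(c,[f(18,72,282,77),f(400,72,282,77),f(372,220,282,224),f(50,220,282,224)],.026)
rep("edges",E_[:2].mean(0),E_[2:].mean(0)); print(np.linalg.norm(np.diff(E_,axis=0),axis=1))
y=-.3095
plan([.5517,.1787,.069],y,n=5)
E
```

```text
holes [0.5509 0.182  0.026 ] dist 0.1586 yaw -0.3042
edges [0.5507 0.1824 0.026 ] dist 0.1846 yaw -0.3059
[0.06089061 0.18458885 0.06122987]
rows 5 d [-0.0005 -0.0017 -0.1843] rv [ 0.0003 -0.0011  0.0012]
[-0.    0.03  3.69] [ 0.0001 -0.0002  0.0002]
[-0.    0.03  3.69] [ 0.0001 -0.0002  0.0002]
[-0.    0.03  3.69] [ 0.0001 -0.0002  0.0002]
[-0.    0.04  3.69] [ 0.0001 -0.0002  0.0002]
[-0.    0.04  3.69] [ 0.0001 -0.0002  0.0002]
```

Emit:
move_arm(series=[-0.15,-0.05,4,0,0,0,1,0,0,4,0,0,0,1,0,0,4,0,0,0,1,0,0,3,0,0,0,1,0,0,2,0,0,0,1,0,0,1,0,0,0,1,0,0,0.5,0,0,0,1,0,0,0,0,0,0,1])

```text
t: 3.45
eef_pos: [0.551, 0.1818, 0.068]
ee_rot: [-0.0, 0.988, -0.154, 0.0]
wrist_force: [0.6, -0.2, -0.5]
gripper_width: 0.0883
gripper_force: 0.0
```

Emit:
move_arm(series=[0,0,0,0,0,0,0.5,0,0,0,0,0,0,0.5,0,0,0,0,0,0,0.5,0,0,0,0,0,0,0.5,0,0,0,0,0,0,0.5], newtons=45)

```text
t: 3.95
eef_pos: [0.5509, 0.1828, 0.0685]
ee_rot: [-0.0, 0.988, -0.153, 0.0]
wrist_force: [-1.1, -1.5, 4.2]
gripper_width: 0.0595
gripper_force: 45.0
```

Emit:
move_arm(series=[0,0,-0.5,0,0,0,0.5,0,0,-1.5,0,0,0,0.5,0,0,-2.5,0,0,0,0.5,0,0,-2.5,0,0,0,0.5,0,0,-2.5,0,0,0,0.5,0,0,-1.5,0,0,0,0.5,0,0,-0.5,0,0,0,0.5,0,0,0,0,0,0,0.5])

```text
t: 4.75
eef_pos: [0.5504, 0.1828, 0.183]
ee_rot: [-0.0, 0.988, -0.153, 0.0]
wrist_force: [0.4, -0.8, -8.0]
gripper_width: 0.0598
gripper_force: 45.0
```

```bash
python3 - <<'E'
from h import *
s=monitor.get_state(); im=capture("wrist"); cv2.imwrite("pics/w3.png",im)
print(s["t"],s["eef_pos"],yawof(s),rot(s["ee_rot"])[:,2],s["wrist_force"],s["wrist_torque"])
np.save("s3.npy",s,allow_pickle=True)
cv2.imwrite("pics/c3.png",cv2.resize(im[0:330,215:425],None,fx=1.8,fy=1.8,interpolation=cv2.INTER_CUBIC))
E
```

```text
4.75 [0.55039183 0.18277028 0.18297604] -0.3082097207046684 [ 4.39463932e-04  1.98813995e-04 -9.99999884e-01] [ 0.40097128 -0.75338014 -7.99058658] [ 0.04197076  0.01257453 -0.02551874]
```

View pics/c3.png

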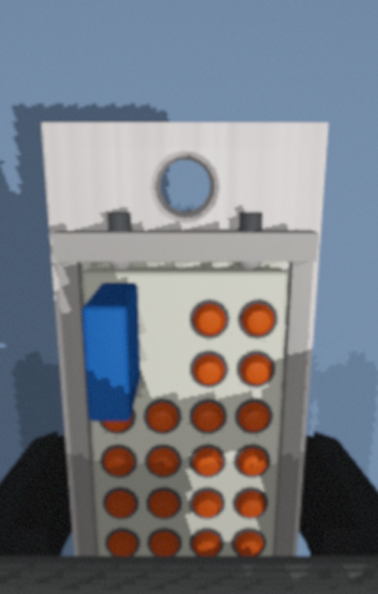

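The plate is held level and square to the tool. The far hole is at full-image (318.1,102.6).

```bash
python3 - <<'E'
from h import *
f=lambda a,b:((a+.5)/1.8-.5+215,(b+.5)/1.8-.5)
s=np.load("s3.npy",allow_pickle=True).item(); c=cam("wrist",s)
tool=lambda s,P:(P-s["eef_pos"])@rot(s["ee_rot"])
h=tool(s,pix2z(c,[f(186,185),f(42,123),f(328,122)],.1405)); print("in tool: hole, corners",h.round(4), np.linalg.norm(h[1]-h[2]))
# base tips in tool frame at s1
s1=np.load("s1.npy",allow_pickle=True).item()
for q in([.5686,-.2212,.042],):print("base in s1 tool",tool(s1,np.array(q)).round(4))
plan([.5686,-.2212,.183],.321)
E
```

```text
in tool: hole, corners [[ 0.0793  0.0004  0.0425]
 [ 0.0919 -0.03    0.0425]
 [ 0.0921  0.0302  0.0425]] 0.06020130799943623
base in s1 tool [-0.0019  0.0045  0.2097]
rows 9 d [ 0.0188 -0.4038  0.0011] rv [ 3.000e-04  1.400e-03 -6.292e-01]
[ 1.56  4.21 -0.01] [ 0.      0.0002 -0.0699]
[ 1.26  4.31 -0.01] [ 0.      0.0002 -0.0699]
[ 0.96  4.39 -0.01] [ 0.      0.0002 -0.0699]
[ 0.65  4.44 -0.01] [ 0.      0.0002 -0.0699]
[ 0.34  4.48 -0.01] [ 0.      0.0002 -0.0699]
[ 0.02  4.49 -0.01] [ 0.      0.0002 -0.0699]
[-0.29  4.48 -0.01] [ 0.      0.0002 -0.0699]
[-0.6   4.45 -0.01] [ 0.      0.0002 -0.0699]
[-0.91  4.4  -0.01] [ 0.      0.0002 -0.0699]
```

Emit:
move_arm(series=[0.8,2.1,0,0,0,-0.035,0.5,0.75,2.1,0,0,0,-0.035,0.5,1.25,4.3,0,0,0,-0.07,0.5,0.95,4.4,0,0,0,-0.07,0.5,0.65,4.45,0,0,0,-0.07,0.5,0.35,4.5,0,0,0,-0.07,0.5,0,4.5,0,0,0,-0.07,0.5,-0.3,4.45,0,0,0,-0.07,0.5])

```text
t: 5.6
eef_pos: [0.564, -0.1326, 0.1805]
ee_rot: [-0.001, 0.996, 0.092, -0.002]
wrist_force: [0.8, 0.4, -7.9]
gripper_width: 0.0598
gripper_force: 45.0
```

Emit:
move_arm(series=[-0.6,4.45,0,0,0,-0.07,0.5,-0.4,2.2,0,0,0,-0.035,0.5,-0.5,2.2,0,0,0,-0.035,0.5,0,0,1.5,0,0,0,0.5,0,0,1.5,0,0,0,0.5,0,0,1,0,0,0,0.5,0,0,0,0,0,0,0.5,0,0,0,0,0,0,0.5])

```text
t: 6.4
eef_pos: [0.5702, -0.2197, 0.1416]
ee_rot: [-0.001, 0.987, 0.161, -0.001]
wrist_force: [-0.3, -0.8, -7.6]
gripper_width: 0.0595
gripper_force: 45.0
```

```bash
python3 - <<'E'
from h import *
s=monitor.get_state(); im=capture("wrist"); cv2.imwrite("pics/w4.png",im)
print(s["t"],s["eef_pos"],yawof(s),rot(s["ee_rot"])[:,2],s["wrist_force"])
np.save("s4.npy",s,allow_pickle=True)
cv2.imwrite("pics/c4.png",cv2.resize(im[50:190,230:410],None,fx=4,fy=4,interpolation=cv2.INTER_CUBIC))
E
```

```text
6.4 [ 0.57016247 -0.21969456  0.14159958] 0.3229397830605855 [-1.97285715e-03  9.57882475e-04 -9.99997595e-01] [-0.25713294 -0.80962594 -7.56698909]
```

View pics/c4.png

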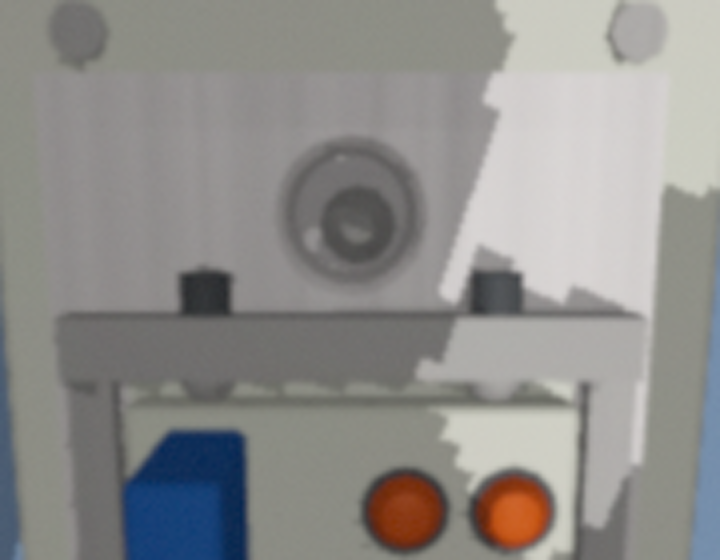

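The far peg shows through the far hole: the hole rim centre is at crop (353,210) and the peg circle at (357,224).

```bash
python3 - <<'E'
from h import *
f=lambda a,b:((a+.5)/4-.5+230,(b+.5)/4-.5+50)
s=np.load("s4.npy",allow_pickle=True).item(); c=cam("wrist",s)
P=pix2z(c,[f(353,210),f(357,224),f(358,229)],[.0991,.056,.064]); T=(P-s["eef_pos"])@rot(s["ee_rot"]); print(T.round(4))
print("block-based base in tool",((np.array([.5684,-.2208,.042])-s["eef_pos"])@rot(s["ee_rot"])).round(4),"dyaw",yawof(s)-.321)
E
```

```text
[[0.0794 0.0003 0.0424]
 [0.0772 0.0009 0.0855]
 [0.0767 0.001  0.0775]]
block-based base in tool [-0.0019  0.0006  0.0996] dyaw 0.0019397830605855093
```

Emit:
move_arm(series=[-0.22,0.06,0,0,0,0,0.5,0,0,0.5,0,0,0,0.5,0,0,0.5,0,0,0,0.5,0,0,0.4,0,0,0,0.5,0,0,0.3,0,0,0,0.5,0,0,0,0,0,0,0.5])

```text
t: 7.05
eef_pos: [0.5682, -0.2219, 0.1248]
ee_rot: [-0.0, 0.987, 0.16, -0.001]
wrist_force: [0.1, -0.8, -8.0]
gripper_width: 0.0598
gripper_force: 45.0
```

The peg noses have entered the holes and the wrist force hasn't changed, so I'll carry on down.

Emit:
move_arm(series=[0,0,0.4,0,0,0,0.5,0,0,0.4,0,0,0,0.5,0,0,0.3,0,0,0,0.5,0,0,0,0,0,0,0.5])

```text
t: 7.45
eef_pos: [0.5684, -0.222, 0.1139]
ee_rot: [-0.0, 0.987, 0.16, -0.001]
wrist_force: [-0.4, 0.9, -8.5]
gripper_width: 0.0596
gripper_force: 45.0
```

Emit:
move_arm(series=[0,0,0.2,0,0,0,0.5,0,0,0.15,0,0,0,0.5,0,0,0.1,0,0,0,0.5,0,0,0,0,0,0,0.5])

```text
t: 7.85
eef_pos: [0.5688, -0.2221, 0.1106]
ee_rot: [0.0, 0.987, 0.16, 0.0]
wrist_force: [-1.7, 1.9, -5.2]
gripper_width: 0.0594
gripper_force: 45.0
```

Emit:
move_arm(series=[0,0,0.08,0,0,0,0.5,0,0,0,0,0,0,0.5,0,0,0,0,0,0,1,0,0,0,0,0,0,1,0,0,0,0,0,0,1,0,0,0,0,0,0,1,0,0,0,0,0,0,1])

```text
t: 8.55
eef_pos: [0.5691, -0.2222, 0.1096]
ee_rot: [0.0, 0.987, 0.16, 0.0]
wrist_force: [0.1, -0.5, -0.9]
gripper_width: 0.0882
gripper_force: 0.0
```

Emit:
move_arm(series=[0,0,-1,0,0,0,1,0,0,-2,0,0,0,1,0,0,-3,0,0,0,1,0,0,-4,0,0,0,1,0,0,-2,0,0,0,1,0,0,0,0,0,0,1,0,0,0,0,0,0,1])

```text
t: 9.25
eef_pos: [0.5688, -0.2221, 0.2297]
ee_rot: [0.0, 0.987, 0.16, 0.0]
wrist_force: [-0.7, -0.3, -0.5]
gripper_width: 0.0882
gripper_force: 0.0
```

```bash
python3 - <<'E'
from h import *
s=monitor.get_state(); im=capture("wrist"); cv2.imwrite("pics/w5.png",im)
print(s["t"],s["eef_pos"],yawof(s),rot(s["ee_rot"])[:,2],s["wrist_force"])
np.save("s5.npy",s,allow_pickle=True)
cv2.imwrite("pics/c5.png",cv2.resize(im[20:310,230:410],None,fx=2.06,fy=2.06,interpolation=cv2.INTER_CUBIC))
E
```

```text
9.25 [ 0.56877794 -0.22210117  0.22973895] 0.3218485910425581 [ 8.69061659e-04 -4.12071662e-04 -9.99999537e-01] [-0.7040995  -0.27126789 -0.53508025]
```

View pics/c5.png

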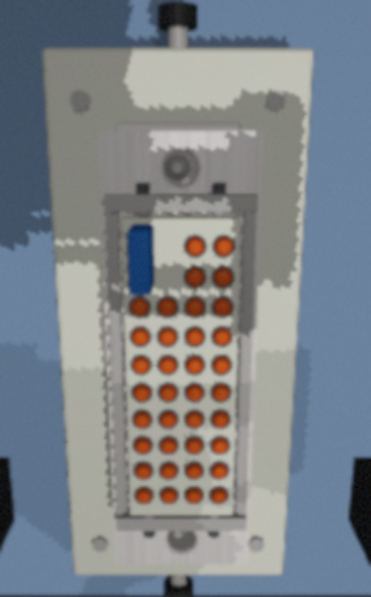

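The set is seated with both pegs up through their holes, and the cap plate is still nested. The tab top is at about crop (141,260). I'll work out where to grip the tab.

```bash
python3 - <<'E'
from h import *
s=np.load("s5.npy",allow_pickle=True).item(); c=cam("wrist",s); im=cv2.imread("pics/w5.png")
m=cv2.inRange(cv2.cvtColor(im,cv2.COLOR_BGR2HSV),(105,150,40),(125,255,255)); m[:100]=0;m[200:]=0;m[:,:280]=0;m[:,330:]=0
x,y,w,h=cv2.boundingRect(m); print("blob",x,y,w,h)
Q=rot(s["ee_rot"]); yw=.3215; X=np.array([np.cos(yw),np.sin(yw),0]);Y=np.array([-X[1],X[0],0])
for C in([.5690,-.2221,0],):
    C=np.array(C); tc=C+.049*X+.014*Y
    box=[tc+a*.011*X+b*.004*Y+[0,0,z] for a in(-1,1) for b in(-1,1) for z in(.076,.1)]
    p=proj(c,box); print("pred bbox",p.min(0),p.max(0)); print(tc)
    h1=proj(c,[C+.079*X+[0,0,.068],C-.079*X+[0,0,.068]]); print("hole pred crop",(h1-[230,20])*2.06)
plan([tc[0],tc[1],.19],yw,n=3)
E
```

```text
blob 293 130 11 33
pred bbox [290.70839143 127.18236363] [304.25021955 162.16842045]
[ 0.6110655  -0.19333381  0.        ]
hole pred crop [[179.43308009 166.44090752]
 [179.42672056 537.09194266]]
rows 3 d [ 0.043   0.0285 -0.0383] rv [-0.0011  0.0013  0.0003]
[ 1.66 -0.45  1.28] [-0.0004  0.0004  0.0001]
[ 1.66 -0.45  1.28] [-0.0004  0.0004  0.0001]
[ 1.66 -0.45  1.28] [-0.0004  0.0004  0.0001]
```

Emit:
move_arm(series=[1.65,-0.45,0,0,0,0,0.4,1.65,-0.45,0,0,0,0,0.4,1.65,-0.45,1.3,0,0,0,0.4,0,0,3,0,0,0,0.4,0,0,2,0,0,0,0.4,0,0,1.2,0,0,0,0.4,0,0,0.6,0,0,0,0.4,0,0,0,0,0,0,0.4])

```text
t: 10.1
eef_pos: [0.6114, -0.1931, 0.1472]
ee_rot: [-0.0, 0.987, 0.16, -0.001]
wrist_force: [0.1, 0.1, -0.2]
gripper_width: 0.0353
gripper_force: 0.0
```

```bash
python3 - <<'E'
from h import *
s=monitor.get_state(); im=capture("wrist"); cv2.imwrite("pics/w6.png",im)
print(s["t"],s["eef_pos"],yawof(s),rot(s["ee_rot"])[:,2],s["wrist_force"],s["gripper_width"])
plan([.6111,-.1933,.147],.3215,n=1)
cv2.imwrite("pics/c6.png",cv2.resize(im[100:380,200:430],None,fx=2,fy=2,interpolation=cv2.INTER_CUBIC))
E
```

```text
10.1 [ 0.61141986 -0.19309681  0.1472297 ] 0.32217581623851876 [-1.72484663e-03  7.26644412e-04 -9.99998248e-01] [ 0.10854917  0.13264115 -0.17602279] 0.03533567846222867
rows 1 d [-0.0008  0.0001 -0.0014] rv [-0.0001  0.      0.0005]
[-0.07 -0.04  0.14] [-0.0001  0.      0.0005]
```

View pics/c6.png

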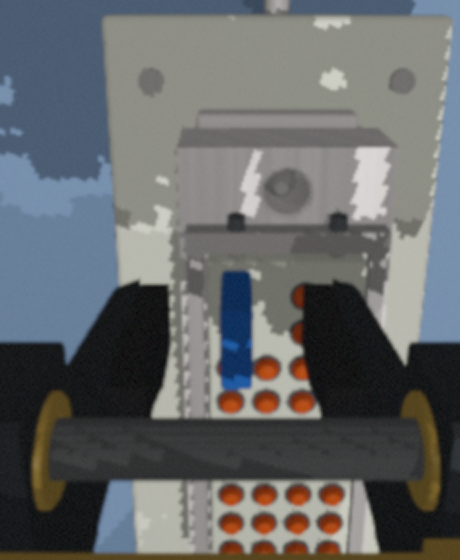

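The tab sits centred between the fingers, so I'll close on it.

Emit:
move_arm(series=[0,0,0.05,0,0,0,0,0,0,0,0,0,0,0,0,0,0,0,0,0,0,0,0,0,0,0,0,0,0,0,0,0,0,0,0], newtons=30)

```text
t: 10.65
eef_pos: [0.6118, -0.1936, 0.1488]
ee_rot: [0.0, 0.987, 0.16, 0.001]
wrist_force: [0.2, 0.8, 4.1]
gripper_width: 0.0079
gripper_force: 30.0
```

```bash
python3 - <<'E'
import numpy as np
# TCP relative to pivot (far bottom edge) in plate x,z cm; per-row shift in tool axes (tool x=plate x, tool z=-plate z), rotation +y
r=np.array([11.1,.147*100-6.8]); n=5; th=.15/n
print(r)
for i in range(n):
    a0,a1=i*th,(i+1)*th
    p=lambda a:np.array([r[0]*np.cos(a)-r[1]*np.sin(a), r[0]*np.sin(a)+r[1]*np.cos(a)])
    d=p(a1)-p(a0); ex=np.array([np.cos(a0),np.sin(a0)]); ez=np.array([-np.sin(a0),np.cos(a0)])
    print("tx %.3f tz %.3f ay %.3f"%(d@ex,-d@ez,th))
E
```

```text
[11.1  7.9]
tx -0.242 tz -0.329 ay 0.030
tx -0.242 tz -0.329 ay 0.030
tx -0.242 tz -0.329 ay 0.030
tx -0.242 tz -0.329 ay 0.030
tx -0.242 tz -0.329 ay 0.030
```

Emit:
move_arm(series=[-0.24,0,-0.33,0,0.03,0,0,-0.24,0,-0.33,0,0.03,0,0,-0.24,0,-0.33,0,0.03,0,0,-0.24,0,-0.33,0,0.03,0,0,-0.24,0,-0.33,0,0.03,0,0,0,0,0,0,0,0,0,0,0,0,0,0,0,0,0,0,0,0,0,0,0])

```text
t: 11.45
eef_pos: [0.5993, -0.1978, 0.1638]
ee_rot: [-0.012, 0.984, 0.16, 0.074]
wrist_force: [2.8, 1.6, 1.8]
gripper_width: 0.0077
gripper_force: 30.0
```

```bash
python3 - <<'E'
from h import *
s=monitor.get_state(); Q=rot(s["ee_rot"]); print(s["t"],s["eef_pos"],Q[:,2],s["wrist_force"],s["gripper_width"])
im=capture("scene"); cv2.imwrite("pics/s7.png",im)
w=capture("wrist"); 
a=cv2.resize(im[115:205,235:325],None,fx=4.4,fy=4.4,interpolation=cv2.INTER_CUBIC)
b=cv2.resize(w[60:400,200:430],None,fx=396/340,fy=396/340)
cv2.imwrite("pics/c7.png",np.hstack([a,b]))
E
```

```text
11.45 [ 0.59931871 -0.19778753  0.16379143] [ 0.14190231  0.04709008 -0.98875996] [2.82941781 1.58108552 1.84525614] 0.007744001861050909
```

View pics/c7.png

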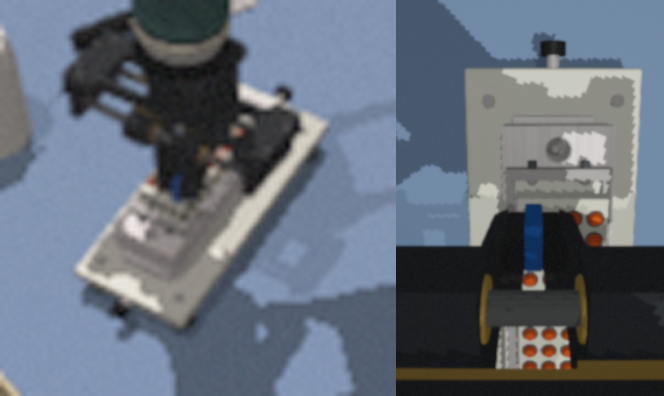

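The cap is tilted 0.149 rad, and the tab sits in the same place in the hand as before, so it didn't slip. That means the tab end is about 15 mm up while the far end is still in its recess. Now I'll lift it clear, straight up.

Emit:
move_arm(series=[0.1,0,-0.3,0,0,0,0,0.07,0,-0.5,0,0,0,0,0.12,0,-0.8,0,0,0,0,0.22,0,-1.5,0,0,0,0,0.3,0,-2,0,0,0,0,0.37,0,-2.5,0,0,0,0,0.37,0,-2.5,0,0,0,0,0.3,0,-2,0,0,0,0])

```text
t: 12.35
eef_pos: [0.5994, -0.1981, 0.2891]
ee_rot: [-0.011, 0.984, 0.16, 0.075]
wrist_force: [-0.3, -0.0, -0.8]
gripper_width: 0.0078
gripper_force: 30.0
```

Emit:
move_arm(series=[0.15,0,-1,0,0,0,0,0,0,0,0,-0.03,0,0,0,0,0,0,-0.03,0,0,0,0,0,0,-0.03,0,0,0,0,0,0,-0.03,0,0,0,0,0,0,-0.03,0,0,0,0,0,0,0,0,0,0,0,0,0,0,0,0])

```text
t: 13.15
eef_pos: [0.5996, -0.1974, 0.2956]
ee_rot: [-0.0, 0.987, 0.16, -0.0]
wrist_force: [-0.1, 1.4, -0.5]
gripper_width: 0.0075
gripper_force: 30.0
```

```bash
python3 - <<'E'
from h import *
s=monitor.get_state(); Q=rot(s["ee_rot"]); print(s["t"],s["eef_pos"],Q[:,2],s["wrist_force"],s["gripper_width"],s["gripper_force"])
im=capture("scene"); t=capture("top")
w=capture("wrist"); s2=lambda a:cv2.resize(a,(390,390),interpolation=cv2.INTER_CUBIC)
cv2.imwrite("pics/c8.png",np.hstack([s2(im[75:205,215:345]),s2(w[20:400,130:510])]))
cv2.imwrite("pics/t8.png",t)
E
```

```text
13.15 [ 0.59955492 -0.19743649  0.29559763] [-8.27393714e-04  2.99470874e-04 -9.99999613e-01] [-0.14351895  1.40072563 -0.46377485] 0.007521823406518714 29.999465346336365
```

View pics/c8.png

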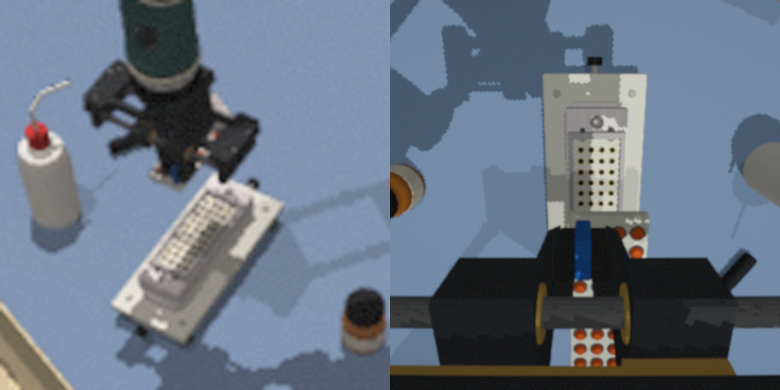

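The cap is level in the fingers about 150 mm up, and the lower plate is home on its pegs with nothing else disturbed. I'll hold a few rows to settle, then hand in.

Emit:
move_arm(series=[0,0,0,0,0,0,0,0,0,0,0,0,0,0,0,0,0,0,0,0,0,0,0,0,0,0,0,0])

```text
t: 13.7
eef_pos: [0.5993, -0.1977, 0.2963]
ee_rot: [0.0, 0.987, 0.16, 0.0]
wrist_force: [-0.3, 0.3, -1.0]
gripper_width: 0.0074
gripper_force: 30.0
```

```bash
python3 -c "
from station import order; print(order.hand_in())"
```

```text
the job is handed in; nothing more can be done
None
```

I handed the job in at about 14 s (no verdict was returned): the plate set is home on its pegs, and the cap plate was peeled off tab corner first and is held level by its tab about 150 mm above the lower plate, with nothing else seen disturbed.

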